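Renew the kraft tape on the tape hook

ROBOT

A 6-joint arm with a two-finger parallel gripper is mounted at the origin on a cart in front of the work surface, level with it; the furniture and walls round the work are solid. World frame = base frame: x ahead of the robot, y to its left, z up, the work surface at z = 0. Lengths are in m, angles in rad, forces in N, time in s.
With the tool pointing down it reaches from about 0.4 to 0.825 m from the base axis. Payload 7 kg.
Tool frame: the origin (TCP) lies on the centre line of the jaws, within the pads' length; the fingertips stand 17 mm ahead of it and the grasp point (between the pads) lies 2 mm behind it; z points along the fingers, y is the line along which they close (so a half turn about z gives the same grasp; the last joint's range is limited). The gripper opens to 85 mm and grips with 20 to 120 N. Pads are 22 mm wide; open, the fingers measure 114 mm over their backs; the gripper's body (76 mm by 85 mm) begins 54 mm behind the grasp point. The pads swing forward as they close: fully open they stand 13 mm farther back than shut.
Start: joints at [1.4, 0.359, 0.012, 0, -1.224, -0.288], TCP at [0.299, 0.605, 0.248] pointing down, gripper open.
Joint ranges: [-3.07, 3.07], [-1.43, 2.12], [-1.02, 1.25], [-3.03, 1.67], [-3.05, -0], [-3.03, 3.03]. Speed limits (rad/s): [2.39, 2.39, 3.01, 3.14, 3.14, 3.14].

INTERFACE

Orientations are given as a unit quaternion [w, x, y, z].
In Python, from rig import bot gives the robot as it stands. The module is installed in compiled form; this text tells all that it offers. Calls block until the motion is done:
- bot.reach(position, orientation): joint-space move of the TCP to a pose.
- bot.movel(position, attitude=None, speed=0.15): straight line of the TCP; attitude=None keeps the orientation; speed is the mean speed in m/s.
- bot.movej(angles): joint-space move.
- bot.set_gripper(opening): finger opening in m; the grip force is fixed at half the most; returns when the fingers have stopped.
- bot.wait(seconds).
- bot.ik(position, orientation): joint angles nearest the present ones, or None.
- bot.get_obs(): the state.
- bot.grab_frame(name): name is "side" or "top" or "wrist"; returns the picture (480x640x3 uint8, red, green, blue); there is no depth.
- bot.calibration(name): a dict with "fx", "fy", "cx", "cy" (pixels), "origin" and "attitude" of the camera in the world. Camera axes: x right, y up, looking along -z (the intrinsics and any distortion apply to the point x, -y, -z); pixel columns grow to the right and rows downward; lengths in m; the calibration is good to about 2 mm. A picture is of the moment at which its call begins: read the wrist's pose just before it. calibration takes no time and is no camera call; for the wrist camera it gives the pose at the moment of the call.
A pose or a line that the arm cannot do raises bot.MotionError and nothing moves.
- bot.close_job(): hands the job in; it is judged then, once.
The state is a dict: "t": time; "q": joint angles; "joint_vel": joint speeds; "effort": joint torques, N m; "eef_pos": TCP position; "tool_rot": TCP orientation; "wrist_force": force on the tool from outside, world axes, zero at the start; "torque": the same for the moment, N m; "opening": finger opening in m; "grip_force": force on a finger pad.
Only numpy, scipy, OpenCV 4.12 (cv2) and the standard library are available. Lean on these libraries where they do the work, as an engineer would, in place of code of your own. Each camera call takes 0.05 s, during which the arm holds its last target. There are 200 camera calls.

TASK

The kraft tape at the front of the tape hook is used up: take its empty core off the hook and push it down through the sprung flap of the green returns box, so that it drops in and the flap shuts behind it. Then take the fresh brown roll from the cradle and hang it on the hook in the core's place. The white roll at the back of the hook must stay hanging where it is, and the other white roll stays in the cradle.

Things in the scene. Friction and masses are not known exactly. Their poses are not given: they have to be found in the camera images.
- tape_hook: Fixed hook stand: dark foot plate, grey post (133 mm high), one level bright bar 10 mm thick. Origin: middle of the foot's underside. The bar starts at the post at x = +70 mm and runs along the stand's -x (to the robot's right), top line at z = 120 mm, straight from x = +65 mm (a stop flange) to -60 mm, then turns up. Things come off over the tip along -x and go on along +x.
- hook_tip (a point): Top of the hook's upturned end: x = -71 mm, z = 136 mm of the hook, 16 mm above the bar's top line; the steel is 10 mm thick there, so it ends at x = -76 mm. Axes as the hook's.
- hook_place (a point): Point on the top line of the bar at x = -20 mm of the hook: the front place. A core or roll that hangs there has its centre 26 mm below this point. Axes as the hook's.
- white_roll: White roll of tape, 100 mm outside, bore 51 mm, 25 mm wide, 0.16 kg, hanging by its bore on the back part of the bar, its centre at x = +40 to +45 mm of the hook. Origin at its centre, x along the roll's axis. To stay where it is.
- empty_core: Empty cardboard core, 68 mm outside, bore 51 mm (wall 8.5 mm), 25 mm wide, 0.05 to 0.08 kg, hanging by its bore on the front of the bar; at least 30 mm is free between it and the white roll. Origin at its centre, x along its axis. The bar lies right under the top of its bore: fingers that straddle the wall reach only 8 mm down at the very top, but deeper 18 mm or more to the side of the bar.
- roll_cradle: Fixed wire cradle, 132 mm (y) by 110 mm (x). Two rolls stand in it on edge, axes along the cradle's y, at y = -35 and +35 mm, centres 57 mm high. Wire hoops stand 3 mm beside each face of a roll up to z = 63 mm; above that the rolls are free. Origin: centre of its underside.
- kraft_roll: Fresh roll of kraft tape, the only dark brown roll: 100 mm outside, bore 51 mm (wall 24.5 mm), 25 mm wide, 0.13 to 0.23 kg. Stands on edge in either place of the cradle, its top 107 mm above the table. Origin at its centre, x along its axis. Fingers that pinch its width at the top must reach less than 24 mm down, to stay above the bar when it is hung.
- spare_white_roll: White roll of the same size as the brown one, in the other place of the cradle. To stay there. Origin at its centre, x along its axis.
- returns_box: Fixed green sheet-metal box, 125 mm (x) by 92 mm (y), 125 mm high, with a window in its front and a slot in its top. Inside floor 3 mm above the table. Origin: centre of its underside.
- slot (a point): Centre of the slot in the box's top, 125 mm high. It is 84 mm (box's x) by 42 mm (box's y) clear and has a steel rim 2 mm proud. A core held on edge, its axis along the box's y, goes through and pushes the flap open; let go when more than half of it is inside, it falls to the floor of the box. Axes as the box's.
- under_reel (a point): Not to be handled: point on the table right below the taping machine's big tape reel, which hangs over the table on its arm: a solid disc 176 mm across, 20 mm thick, its axis along world x, from 474 to 650 mm high. The arm must not run into it: keep wrist and forearm on the robot's side of it.
- returns_flap (a joint): Dark sprung flap under the slot, 42 mm deep, hinged on the slot's +y side. 0 shut, 1.45 rad hanging open downwards. A light spring shuts it (0.004 N m when shut, 0.008 N m open).

How it is judged:
On the way, in this order (a step that is already met when the one before it is completed fails the run):
1. the empty core lies inside the returns box and the flap has shut behind it (x of empty_core in the frame of returns_box between -0.062 and 0.062 m and y of empty_core in the frame of returns_box between -0.046 and 0.046 m and z of empty_core in the frame of returns_box between 0 and 0.07 m and value of joint returns_flap below 0.1 rad), for 0.2 s.
2. the brown roll hangs on the hook in front of the white one (x of kraft_roll in the frame of tape_hook between -0.058 and 0.022 m and y of kraft_roll in the frame of tape_hook between -0.012 and 0.012 m and z of kraft_roll in the frame of tape_hook between 0.089 and 0.099 m and angle between the x axis of kraft_roll and the x axis of tape_hook, either way round below 0.15 rad), for 0.2 s.
At the end, for the whole second after the job is handed in: The empty core is inside the returns box with the flap shut (within 0.1 rad); the brown roll hangs at rest on the bar of the hook between the white roll and the upturned end, square to it (0.15 rad); the white roll hangs within 25 mm of where it was, the spare white roll within 30 mm (all of step 1 and all of step 2 and linear speed of each of kraft_roll, white_roll below 0.03 m/s and x of white_roll in the frame of tape_hook between 0.015 and 0.06 m and y of white_roll in the frame of tape_hook between -0.012 and 0.012 m and z of white_roll in the frame of tape_hook between 0.089 and 0.099 m and angle between the x axis of white_roll and the x axis of tape_hook, either way round below 0.15 rad and distance of white_roll from where it was at the start of the episode below 0.025 m and distance of spare_white_roll from where it was at the start of the episode below 0.03 m); the robot touches nothing.
It fails at once if the white roll on the hook is knocked off or shifted more than 25 mm (distance of white_roll from where it was at the start of the episode above 0.025 m).
It fails at once if the other white roll is taken from or knocked in the cradle (moved more than 30 mm) (distance of spare_white_roll from where it was at the start of the episode above 0.03 m).
It also fails if it takes over 61 s, if anything falls off the work surface, if the arm or the gripper's body presses on something with over 40 N, if the wrist force passes 120 N, or if a joint passes its speed limit or range.

## Working session

There is one attempt and no reset: what is moved stays moved. The work goes in short steps, each a Python script; the robot and the scene stay as the last script left them, time stands still between calls to the robot, and variables do not carry over. Pictures are saved under pics/ and viewed, at most 13 in all, crops included, and the job is handed in when it is done.

```bash
mkdir -p pics; python3 - <<'E'
from rig import bot
import cv2
for n in ("side","top"):
    cv2.imwrite(f"pics/{n}0.png",bot.grab_frame(n)[:,:,::-1])
for n in ("side","top","wrist"): print(n,bot.calibration(n))
o=bot.get_obs();print(o["t"],o["eef_pos"],o["tool_rot"])
E
```

```text
side {'fx': 540.0427988918983, 'fy': 540.0427988918983, 'cx': 322.68219484096454, 'cy': 232.80723215408946, 'origin': array([ 0.4934267 , -1.02733074,  0.50290705]), 'attitude': array([0.82832449, 0.55964122, 0.00212867, 0.02599446])}
top {'fx': 526.4993212548113, 'fy': 526.4993212548113, 'cx': 327.54035596384426, 'cy': 235.6466978009942, 'origin': array([ 0.24815012, -0.0297207 ,  1.21158945]), 'attitude': array([ 0.70507045,  0.05948079, -0.07088638, -0.70307383])}
wrist {'fx': 360.95699111046025, 'fy': 360.95699111046025, 'cx': 320.0878390532488, 'cy': 236.96196930255994, 'origin': array([0.35924781, 0.57536888, 0.37336724]), 'attitude': array([-0.52256675,  0.07220688, -0.11388469,  0.84186723])}
0.1 [0.29880442 0.60481286 0.2474898 ] [ 7.32055215e-04  9.73786184e-01 -2.27464111e-01 -9.66626257e-05]
```

View pics/top0.png

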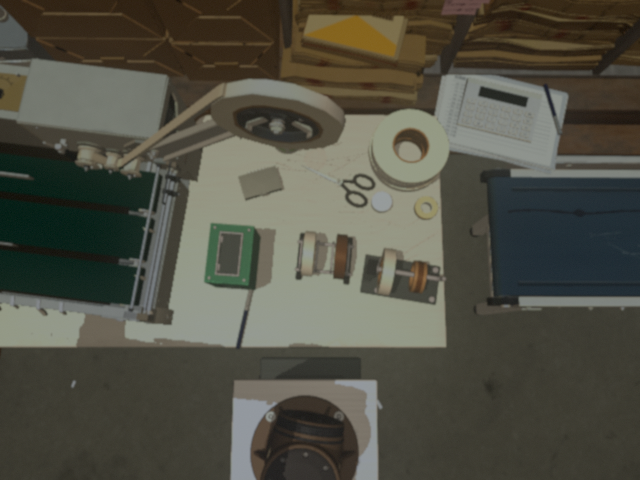

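View pics/side0.png

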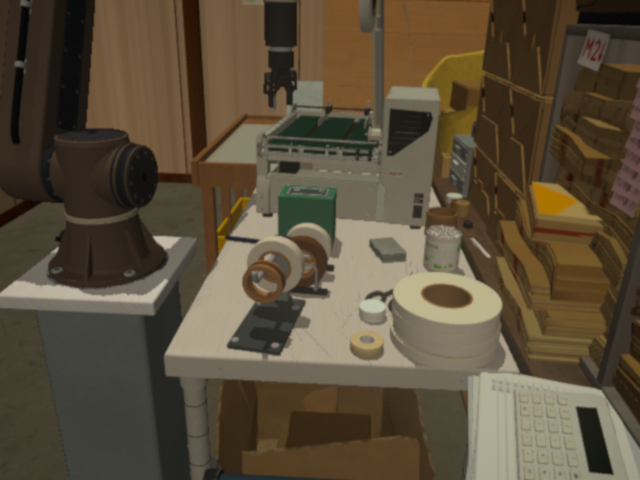

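The top view shows the box at about (231,255) and the cradle at (326,257), with the brown roll on its right (343,257). The hook is at about (400,277), with the white roll at (387,271) and the core at (419,277). The side view agrees. I'll compute rough positions next, then look closer with the wrist camera.

```bash
cat > h.py <<'E'
from rig import bot
import numpy as np, cv2
from scipy.spatial.transform import Rotation as R
def rot(q): return R.from_quat(np.r_[q[1:],q[0]])
def quat(r):
    q=r.as_quat(); return np.r_[q[3],q[:3]]
def ray(c,u,v):
    return c["origin"],rot(c["attitude"]).apply([(u-c["cx"])/c["fx"],-(v-c["cy"])/c["fy"],-1])
def onz(c,u,v,z):
    o,d=ray(c,u,v); return o+d*(z-o[2])/d[2]
def proj(c,p):
    q=rot(c["attitude"]).inv().apply(np.asarray(p)-c["origin"])
    return np.array([c["cx"]-c["fx"]*q[0]/q[2],c["cy"]+c["fy"]*q[1]/q[2]])
def tri(*rays):
    A=np.zeros((3,3));b=np.zeros(3)
    for o,d in rays:
        d=d/np.linalg.norm(d);M=np.eye(3)-np.outer(d,d);A+=M;b+=M@o
    return np.linalg.solve(A,b)
def down(yaw):  # tool pointing down, tool y (closing line) at angle yaw from world x
    y=np.array([np.cos(yaw),np.sin(yaw),0]);z=np.array([0,0,-1.]);x=np.cross(y,z)
    return quat(R.from_matrix(np.c_[x,y,z]))
def shot(name):
    c=bot.calibration("wrist"); im=bot.grab_frame("wrist")[:,:,::-1].copy()
    cv2.imwrite(f"pics/{name}.png",im); np.save(f"pics/{name}.npy",c); return c,im
E
python3 - <<'E'
from h import *
c=bot.calibration("top")
for n,u,v,z in [("slot",229,253,.125),("cradL",311,255,.107),("cradR",344,257,.107),("white",388,271,.14),("core",419,277,.13),("footTL",365,255,.005),("footBL",361,292,.005),("footTR",441,267,.005),("footBR",438,303,.005),("reel",279,115,.56)]:
    print(n,onz(c,u,v,z).round(3))
w=bot.calibration("wrist");o=bot.get_obs();T=rot(o["tool_rot"])
print(T.inv().apply(w["origin"]-o["eef_pos"]),(T.inv()*rot(w["attitude"])).as_matrix().round(3), T.as_matrix().round(2))
im=cv2.imread("pics/top0.png")[200:320,190:460]
cv2.imwrite("pics/topc.png",cv2.resize(im,None,fx=2.9,fy=2.9,interpolation=cv2.INTER_CUBIC))
E
```

```text
slot [0.413 0.158 0.125]
cradL [ 0.413 -0.012  0.107]
cradR [ 0.409 -0.082  0.107]
white [ 0.375 -0.171  0.14 ]
core [ 0.364 -0.236  0.13 ]
footTL [ 0.428 -0.136  0.005]
footBL [ 0.343 -0.126  0.005]
footTR [ 0.401 -0.312  0.005]
footBR [ 0.318 -0.302  0.005]
reel [0.531 0.024 0.56 ]
[ 0.06725071 -0.00019449 -0.12586812] [[-0.     0.964  0.267]
 [ 1.     0.001 -0.001]
 [-0.001  0.267 -0.964]] [[ 0.9  -0.44 -0.  ]
 [-0.44 -0.9  -0.  ]
 [ 0.    0.   -1.  ]]
```

View pics/topc.png

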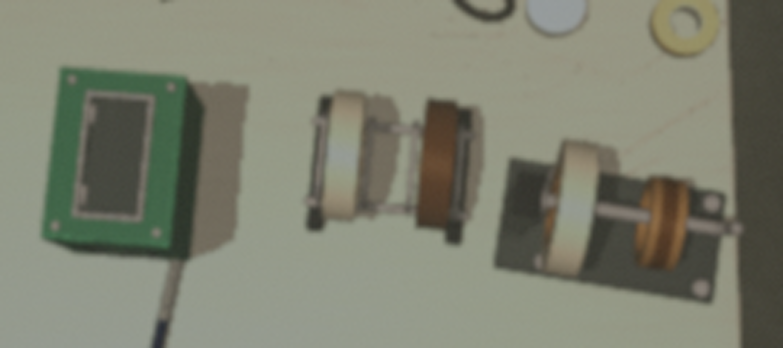

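```bash
python3 - <<'E'
from h import *
q0=bot.get_obs()["q"]
for yaw in (-90,90):
  for p in [(.41,.158,.27),(.41,-.04,.27),(.37,-.2,.3),(.413,.158,.15),(.409,-.082,.106),(.364,-.236,.125),(.35,-.34,.16)]:
    q=bot.ik(p,down(np.radians(yaw))); print(yaw,p,None if q is None else np.round(q,2))
def go(p,y,s=.4):
    bot.movel(p,down(np.radians(y)),speed=s)
go((.41,.158,.27),-90); shot("w1")
go((.41,-.03,.27),-90); shot("w2")
go((.38,-.2,.29),-90); shot("w3")
o=bot.get_obs();print(o["t"],o["eef_pos"],o["q"])
E
python3 -c "
import cv2,numpy as np
a=[cv2.imread(f'pics/w{i}.png') for i in (1,2,3)]
cv2.imwrite('pics/w12.png',cv2.resize(np.vstack([np.hstack(a[:2]),np.hstack([a[2],a[2]*0])]),(800,600),interpolation=cv2.INTER_AREA))"
```

```text
-90 (0.41, 0.158, 0.27) [ 0.82 -0.06 -0.44  0.   -1.19  0.75]
-90 (0.41, -0.04, 0.27) [ 0.39 -0.11 -0.49  0.   -1.19  1.18]
-90 (0.37, -0.2, 0.3) [-0.02 -0.11 -0.42  0.   -1.26  1.59]
-90 (0.413, 0.158, 0.15) [ 0.81  0.06 -0.62  0.   -0.89  0.76]
-90 (0.409, -0.082, 0.106) [ 0.28  0.08 -0.73  0.   -0.76  1.29]
-90 (0.364, -0.236, 0.125) [-0.12  0.08 -0.67  0.   -0.82  1.69]
-90 (0.35, -0.34, 0.16) [-0.37  0.13 -0.51  0.   -0.93  1.94]
90 (0.41, 0.158, 0.27) [ 0.82 -0.06 -0.44  0.   -1.19 -2.39]
90 (0.41, -0.04, 0.27) [ 0.39 -0.11 -0.49  0.   -1.19 -1.96]
90 (0.37, -0.2, 0.3) [-0.02 -0.11 -0.42  0.   -1.26 -1.55]
90 (0.413, 0.158, 0.15) [ 0.81  0.06 -0.62  0.   -0.89 -2.38]
90 (0.409, -0.082, 0.106) [ 0.28  0.08 -0.73  0.   -0.76 -1.85]
90 (0.364, -0.236, 0.125) [-0.12  0.08 -0.67  0.   -0.82 -1.45]
90 (0.35, -0.34, 0.16) [-0.37  0.13 -0.51  0.   -0.93 -1.2 ]
2.8083 [ 0.3803275  -0.19926601  0.28974873] [-1.96955957e-02 -8.93007795e-02 -4.23165580e-01 -1.86905448e-04
 -1.23737919e+00  1.59137491e+00]
```

View pics/w12.png

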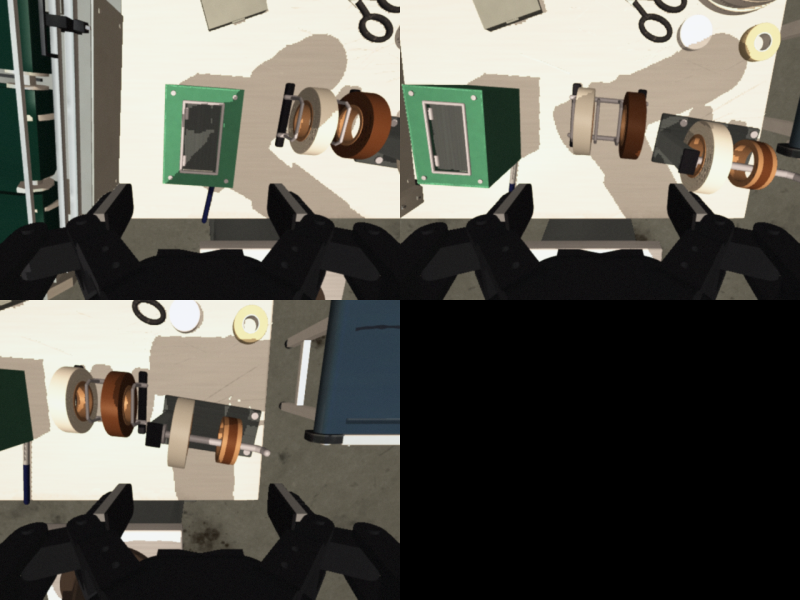

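The montage (scale 1/1.6) shows the box slot in w1 near full-resolution (325,218) and the kraft roll in w2 near (371,200). In w3 the core is near (367,225), with the hook tip near (427,245). I'll enlarge the hook crop and measure the rest with masks.

```bash
python3 - <<'E'
from h import *
L=lambda n:(np.load(f"pics/{n}.npy",allow_pickle=True).item(),cv2.imread(f"pics/{n}.png"))
# slot
c,im=L("w1"); hsv=cv2.cvtColor(im,cv2.COLOR_BGR2HSV)
g=cv2.inRange(hsv,(45,80,30),(90,255,255)); 
hole=cv2.bitwise_not(g); n,lab,st,ce=cv2.connectedComponentsWithStats(hole)
k=lab[218,325]; print("slot comp",st[k],ce[k])
ct=max(cv2.findContours((lab==k).astype(np.uint8),0,2)[0],key=cv2.contourArea)
b=cv2.boxPoints(cv2.minAreaRect(ct)); P=np.array([onz(c,*p,.127) for p in b]); print(P.round(4),"C",P.mean(0).round(4))
e=[P[1]-P[0],P[2]-P[1]]; print([ (np.linalg.norm(v).round(4),np.degrees(np.arctan2(v[1],v[0])).round(1)) for v in e])
# brown blobs
for n,pts in (("w2",[(371,200)]),("w3",[(189,168),(367,225)])):
    c,im=L(n); hsv=cv2.cvtColor(im,cv2.COLOR_BGR2HSV)
    m=cv2.inRange(hsv,(0,90,30),(20,255,255)); m=cv2.morphologyEx(m,cv2.MORPH_OPEN,np.ones((3,3)))
    nn,lab,st,ce=cv2.connectedComponentsWithStats(m)
    for i in range(1,nn):
        if st[i][4]>300: print(n,i,st[i],ce[i].round(1))
    cv2.imwrite(f"pics/m{n}.png",m)
c,im=L("w3")
a=cv2.resize(im[140:310,210:460],(800,544),interpolation=cv2.INTER_CUBIC)
cv2.imwrite("pics/hookc.png",a)
E
```

```text
slot comp [ 286  160   74  121 7827] [321.53404881 219.30675866]
[[0.3693 0.1872 0.127 ]
 [0.4616 0.1795 0.127 ]
 [0.4587 0.1295 0.127 ]
 [0.3658 0.1324 0.127 ]] C [0.4139 0.1571 0.127 ]
[(np.float64(0.0926), np.float64(-4.7)), (np.float64(0.0501), np.float64(-93.4))]
w2 1 [543  46  24  52 516] [551.8  75.1]
w2 2 [ 351  147   43  108 3755] [372.5 200.4]
w2 3 [461 215  29  70 985] [476.9 242.8]
w2 4 [ 525  223   79   81 4342] [566.5 263.4]
w3 3 [ 161  114   55  105 4603] [186.9 165.7]
w3 4 [ 117  130   21   64 1033] [127.6 161.9]
w3 7 [ 345  187   44   77 2627] [366.6 224.3]
w3 10 [ 97 434  28  40 812] [109.9 452.8]
```

View pics/hookc.png

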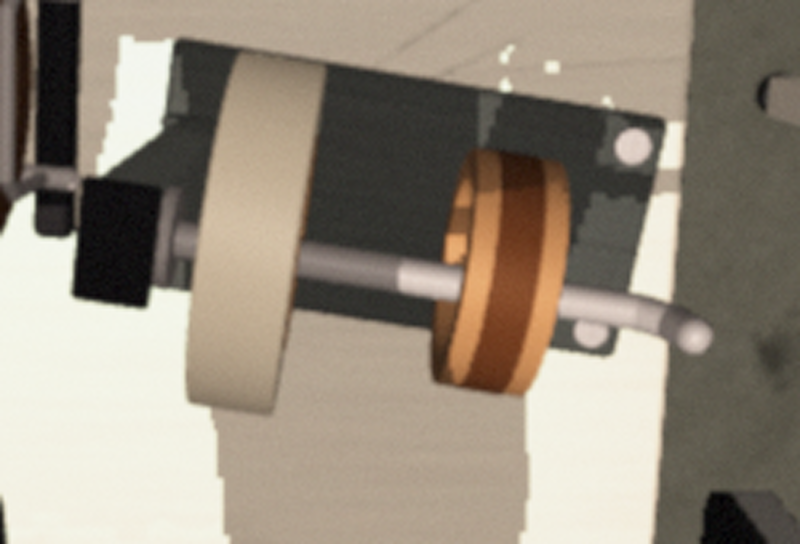

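The crop (scale 3.2, offset 210,140) shows the bar's centre line through (185,240), (310,261), (440,281) and (580,302), the tip at (695,335), the middle of the core's tread at (515,275) and the white roll's tread at (255,235). Next I compute the hook frame and the kraft roll's position.

```bash
python3 - <<'E'
from h import *
L=lambda n:(np.load(f"pics/{n}.npy",allow_pickle=True).item(),cv2.imread(f"pics/{n}.png"))
c,im=L("w3"); F=lambda u,v,z: onz(c,u/3.2+210,v/3.2+140,z)
B=np.array([F(u,v,.115) for u,v in [(185,240),(310,261),(440,281),(580,302)]]);print(B.round(4))
d=np.linalg.svd(B[:,:2]-B[:,:2].mean(0))[2][0]; d*=np.sign(d[1]); print("hx",d,np.degrees(np.arctan2(d[1],d[0])))
tip=F(695,335,.132)[:2]; n=np.array([-d[1],d[0]]); m=B[:,:2].mean(0)
print("tip",tip,"tip off line",(tip-m)@n)
O=m+d*((tip-m)@d+.071); print("hook origin",O)
for nm,u,v,z in [("core",515,275,.128),("coreL",472,262,.1285),("coreR",568,262,.126),("white",257,235,.143),("whiteL",208,228,.143),("whiteR",305,240,.14),("post",118,241,.133),("footTL",178,40,.005),("footTR",663,120,.005),("footBR",610,354,.005)]:
    p=F(u,v,z)[:2]-O; print(nm,(p@d).round(4),(p@n).round(4))
# other-view check of bar end + core: top camera tip px
ct=bot.calibration("top"); t=proj(ct,[*tip,.132]); print("top cam tip px",t, "crop",(t-[190,200])*2.9)
def arcx(c,cnt,zc,side_pts):
    pass
for nme,pt in (("w2",(372,200)),("w3",(187,166))):
    c,im=L(nme); m=cv2.imread(f"pics/m{nme}.png",0); lab=cv2.connectedComponents(m)[1]; ys,xs=np.where(lab==lab[pt[1],pt[0]])
    # bisector of tangents in world x-z plane (axis ~ world y)
    a=[]
    for v in (ys.min()-.5,ys.max()+.5):
        u=xs[np.abs(ys-v)<2].mean(); o,dd=ray(c,u,v); a.append(np.arctan2(dd[0],-dd[2]))
    b=np.mean(a); print(nme,"kraft x",o[0]+np.tan(b)*(o[2]-.057),"half",np.degrees((a[0]-a[1])/2),"exp",np.degrees(np.arcsin(.05/np.hypot(o[2]-.057,o[0]-.41))))
    for v in range(ys.min()+15,ys.max()-10,12):
        r=xs[ys==v]; print(v,r.min(),r.max(),onz(c,r.min(),v,.105)[:2].round(4),onz(c,r.max()+1,v,.105)[:2].round(4))
E
```

```text
[[ 0.3834 -0.1552  0.115 ]
 [ 0.3776 -0.1884  0.115 ]
 [ 0.3721 -0.2232  0.115 ]
 [ 0.3662 -0.2611  0.115 ]]
hx [0.15988711 0.98713531] 80.79965623028154
tip [ 0.36201679 -0.28752949] tip off line -0.00022653005265748893
hook origin [ 0.37314516 -0.21740666]
core -0.023 -0.0076
coreL -0.0114 -0.0093
coreR -0.0362 -0.0127
white 0.043 -0.0107
whiteL 0.0548 -0.0106
whiteR 0.0314 -0.0107
post 0.0775 -0.0015
footTL 0.0861 -0.0442
footTR -0.0861 -0.0441
footBR -0.0865 0.0436
top cam tip px [444.03311696 277.98608733] crop [736.69603918 226.15965326]
w2 kraft x 0.41824669870860287 half 8.426650639730553 exp 8.32360828718164
162 363 392 [ 0.458 -0.064] [ 0.458  -0.0877]
174 357 393 [ 0.4487 -0.0595] [ 0.4486 -0.089 ]
186 355 393 [ 0.4391 -0.0581] [ 0.439  -0.0895]
198 354 392 [ 0.4294 -0.0575] [ 0.4293 -0.0892]
210 353 391 [ 0.4195 -0.057 ] [ 0.4194 -0.0889]
222 351 389 [ 0.4094 -0.0555] [ 0.4093 -0.0878]
234 351 386 [ 0.3991 -0.0558] [ 0.399  -0.0858]
w3 kraft x 0.4186041087327266 half 7.974808956636819 exp 7.969779777574047
129 167 214 [ 0.4537 -0.0735] [ 0.4537 -0.1131]
141 164 209 [ 0.4442 -0.0699] [ 0.4441 -0.1082]
153 162 208 [ 0.4344 -0.0671] [ 0.4344 -0.1065]
165 161 208 [ 0.4245 -0.0651] [ 0.4245 -0.1057]
177 161 208 [ 0.4145 -0.0639] [ 0.4144 -0.1049]
189 163 208 [ 0.4042 -0.0644] [ 0.4042 -0.104 ]
201 166 210 [ 0.3938 -0.0658] [ 0.3937 -0.1049]
```

```bash
cat >> h.py <<'E'
O=np.array([0.37314516,-0.21740666]); HX=np.array([0.15988711,0.98713531]); HY=np.array([-HX[1],HX[0]])
H=lambda x,y,z: np.r_[O+x*HX+y*HY,z]
HYAW=np.radians(80.8-180); BYAW=np.radians(-93.3); KYAW=np.radians(-95.2)
def st(t=""):
    o=bot.get_obs(); print(t,round(o["t"],2),o["eef_pos"].round(4),"open",round(o["opening"],4),"grip",round(float(np.max(o["grip_force"])),1),"F",np.round(o["wrist_force"],2)); return o
E
python3 - <<'E'
from h import *
bot.set_gripper(.041)
bot.movel(H(-.0235,-.020,.22),down(HYAW),.3)
bot.movel(H(-.0235,-.020,.125),None,.12); st("down")
bot.set_gripper(.015); st("grip")
bot.movel(H(-.0235,-.020,.152),None,.1); st("lift")
shot("g1")
E
python3 -c "
import cv2
a=cv2.imread('pics/g1.png');cv2.imwrite('pics/g1c.png',a)"
```

```text
down 4.68 [ 0.3898 -0.2438  0.1259] open 0.0408 grip 0.0 F [-0.13  0.08 -0.31]
grip 4.97 [ 0.3897 -0.244   0.1259] open 0.0234 grip 58.9 F [-0.34  1.14  6.51]
lift 5.38 [ 0.3891 -0.2437  0.152 ] open 0.0235 grip 58.8 F [-0.41  0.05 -1.43]
```

View pics/g1c.png

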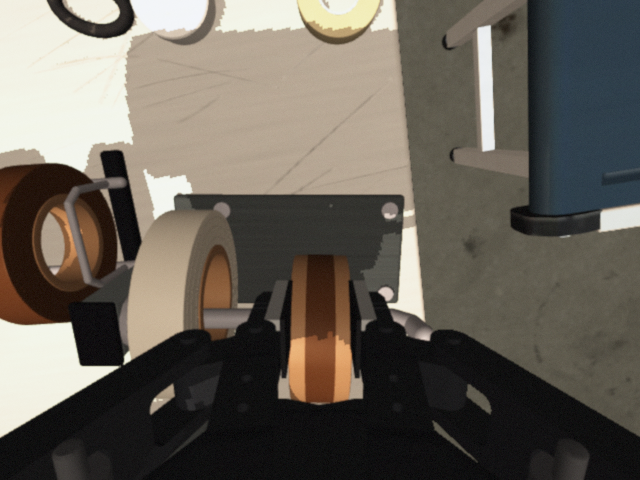

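The core is held squarely between the fingers around (320,330), clear of the bar and the white roll. Next I carry it off the tip and to the slot.

```bash
python3 - <<'E'
from h import *
bot.movel(H(-.118,-.020,.152),None,.12); st("off")
bot.movel(H(-.118,-.020,.24),None,.3)
u=np.array([np.cos(np.radians(-3.3)),np.sin(np.radians(-3.3))])
s=np.array([.4139,.1571])+.020*u
bot.movel(np.r_[s,.24],down(BYAW),.3); st("above")
for z in (.195,.18,.165,.155,.149):
    bot.movel(np.r_[s,z],None,.1); o=st(str(z))
    if np.linalg.norm(o["wrist_force"])>12: print("STOP");break
shot("g2")
E
```

```text
off 6.37 [ 0.3738 -0.3367  0.1518] open 0.0233 grip 58.8 F [ 0.09  1.01 -0.66]
above 8.62 [0.4337 0.155  0.2399] open 0.0235 grip 58.9 F [ 1.02  0.27 -0.68]
0.195 9.22 [0.4342 0.1558 0.1954] open 0.0231 grip 58.9 F [-0.07  0.92 -0.15]
0.18 9.52 [0.4338 0.1558 0.1802] open 0.0231 grip 58.9 F [0.44 0.08 0.42]
0.165 9.82 [0.4337 0.1557 0.1651] open 0.0232 grip 58.9 F [ 0.03 -0.46  0.08]
0.155 10.07 [0.4337 0.1558 0.1551] open 0.0237 grip 58.9 F [ 0.05 -0.75 -0.59]
0.149 10.32 [0.4337 0.1559 0.1489] open 0.0234 grip 58.9 F [ 0.36 -0.35 -1.52]
```

View pics/g2.png

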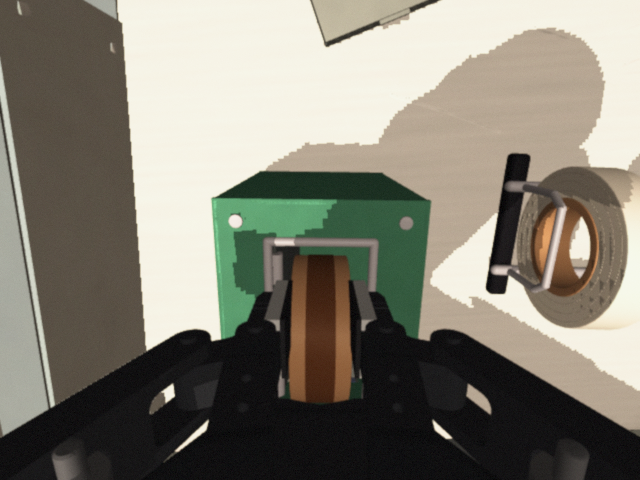

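The core stands centred in the slot, with its rim clear on all sides. Releasing it and checking.

```bash
python3 - <<'E'
from h import *
bot.set_gripper(.06); bot.wait(.4); st("rel")
p=bot.get_obs()["eef_pos"]
bot.movel(p+[0,0,.10],None,.25); 
bot.movel([.41,.10,.27],None,.3)
bot.wait(.3); c,im=shot("g3"); cc=bot.calibration("side"); s=bot.grab_frame("side")[:,:,::-1]
cv2.imwrite("pics/s3.png",s)
a=np.hstack([cv2.resize(im[100:400,100:500],(400,300)),cv2.resize(s[150:300,230:380],(300,300),interpolation=cv2.INTER_CUBIC)])
cv2.imwrite("pics/g3c.png",a); st()
E
```

```text
rel 11.21 [0.4339 0.156  0.149 ] open 0.0599 grip 0.0 F [0.08 0.38 0.18]
 12.53 [0.41   0.1003 0.2695] open 0.0599 grip 0.0 F [0.08 0.21 0.32]
```

View pics/g3c.png

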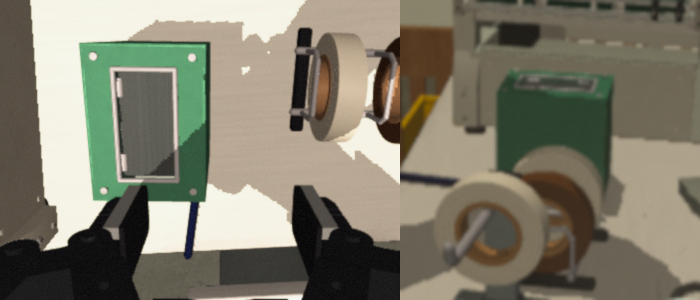

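The flap is shut (left panel, about (147,125)), the core is gone and the white roll still hangs. Next is the kraft roll.

```bash
python3 - <<'E'
from h import *
K=np.array([.4184,-.0767])
bot.set_gripper(.045)
bot.movel(np.r_[K,.2],down(KYAW),.3)
bot.movel(np.r_[K,.106],None,.12); st("down")
bot.set_gripper(.015); o=st("grip")
bot.movel(np.r_[K,.125],None,.08); st("lift")
bot.movel(np.r_[K,.27],None,.25); st("up")
bot.movel(H(-.122,0,.27),down(HYAW),.3)
bot.movel(H(-.122,0,.170),None,.2); st("front")
shot("g4")
E
```

```text
down 14.54 [ 0.419  -0.0763  0.1066] open 0.0448 grip 0.0 F [-0.05  0.25  0.11]
grip 14.85 [ 0.419  -0.0766  0.1069] open 0.0236 grip 59.3 F [-2.31  0.41  6.04]
lift 15.24 [ 0.4185 -0.0766  0.1252] open 0.0234 grip 59.0 F [ 0.06 -0.26 -1.68]
up 15.97 [ 0.4175 -0.0767  0.2683] open 0.0236 grip 59.0 F [-1.17 -0.54 -1.94]
front 17.68 [ 0.3546 -0.3376  0.1709] open 0.0239 grip 59.0 F [ 0.59 -0.3  -1.54]
```

View pics/g4.png

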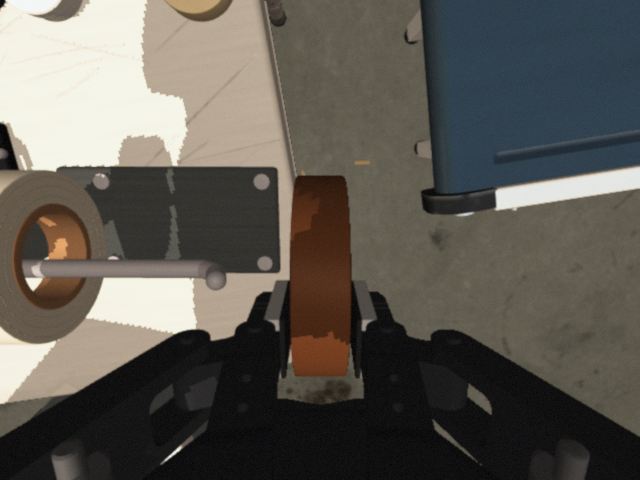

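The roll hangs square in the fingers, outside the hook tip at (215,280). I insert it in small steps, watching the force.

```bash
python3 - <<'E'
from h import *
c=np.load("pics/g4.npy",allow_pickle=True).item()
p=onz(c,215,280,.132)[:2]-O; print("tip in hook",p@HX,p@HY)
ok=True
for x in (-.10,-.08,-.06,-.04,-.02):
    bot.movel(H(x,0,.170),None,.1); o=st(f"x{x}")
    if np.linalg.norm(o["wrist_force"]-[0,0,-1.7])>8: print("STOP");ok=False;break
if ok:
    for z in (.155,.149,.146,.144,.143,.142):
        bot.movel(H(-.02,0,z),None,.06); o=st(f"z{z}")
        if o["wrist_force"][2]>1: print("contact");break
shot("g5")
E
```

```text
tip in hook -0.06998766339776857 -0.0005343287192812785
x-0.1 18.09 [ 0.3578 -0.316   0.171 ] open 0.0233 grip 59.0 F [ 0.34  0.7  -2.12]
x-0.08 18.44 [ 0.3605 -0.2964  0.1703] open 0.0233 grip 59.0 F [-0.34 -0.34 -1.52]
x-0.06 18.79 [ 0.3637 -0.2767  0.1701] open 0.0235 grip 59.0 F [ 0.46 -1.13 -1.2 ]
x-0.04 19.14 [ 0.3669 -0.2569  0.1701] open 0.0237 grip 59.0 F [ 0.9  -0.34 -1.64]
x-0.02 19.49 [ 0.3701 -0.2372  0.1701] open 0.0235 grip 59.0 F [ 0.22 -0.66 -1.58]
z0.155 19.89 [ 0.3695 -0.2373  0.1544] open 0.0238 grip 59.0 F [-0.14  0.07 -1.35]
z0.149 20.14 [ 0.3697 -0.2371  0.1486] open 0.0238 grip 59.0 F [-0.12 -1.19 -1.47]
z0.146 20.39 [ 0.3699 -0.2371  0.1459] open 0.0236 grip 59.0 F [ 0.5   0.28 -1.1 ]
z0.144 20.64 [ 0.3703 -0.2372  0.1443] open 0.0237 grip 59.5 F [-0.63  0.57  1.92]
contact
```

View pics/g5.png

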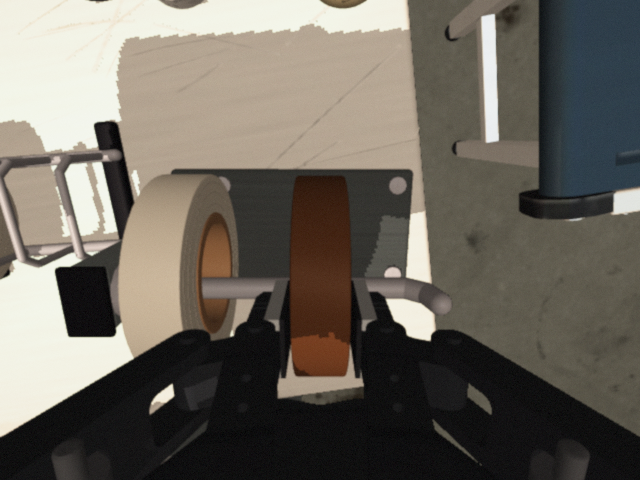

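The roll is on the bar, in front of the white one with a gap, and it touches the bar at the expected height. I release it, retreat and check.

```bash
python3 - <<'E'
from h import *
bot.set_gripper(.036); bot.wait(.4); st("rel")
bot.movel(H(-.02,0,.2),None,.1)
bot.movel(H(-.02,0,.29),None,.3); bot.wait(1.5); st()
c,im=shot("g6"); s=bot.grab_frame("side")[:,:,::-1]
cv2.imwrite("pics/g6c.png",np.hstack([im[60:360,100:500],cv2.resize(s[170:370,220:420],(300,300),interpolation=cv2.INTER_CUBIC)]))
E
```

```text
rel 21.37 [ 0.37   -0.2371  0.144 ] open 0.0362 grip 0.0 F [-0.14 -0.51 -0.78]
 24.02 [ 0.37   -0.2372  0.29  ] open 0.036 grip 0.0 F [-0.65  0.3  -0.51]
```

View pics/g6c.png

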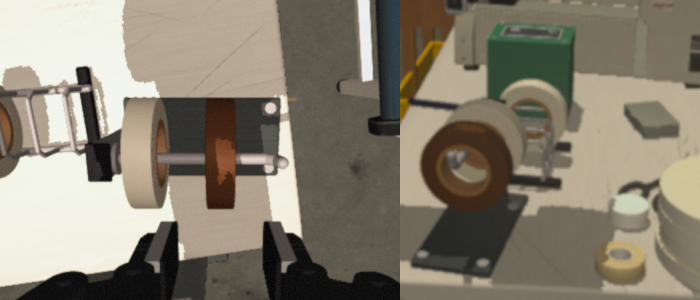

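The brown roll hangs square on the bar at crop (220,155), with the white roll in place behind it and the spare still in the cradle. Handing in.

```bash
python3 -c "
from rig import bot
bot.wait(.5); print(bot.close_job())"
```

```text
the job is handed in; nothing more can be done
None
```

The job is handed in at about 25 s of the 61 s allowed: the core dropped through the slot and the flap is shut, the brown roll hangs on the hook, and both white rolls look undisturbed in the last pictures; the hand-in gave no verdict.

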